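# Cover two pantry jars from the spring lid dispenser

## Robot

A 7-joint arm with a two-finger parallel gripper is mounted at the origin on the work surface. World frame = base frame: x ahead of the robot, y to its left, z up, the work surface at z = 0. Lengths are in m, angles in rad, forces in N, time in s.
With the tool pointing down it reaches from about 0.425 to 0.925 m from the base axis. Payload 6.8 kg.
Tool frame: the origin (TCP) lies between the finger pads; the fingertips stand 14 mm ahead of it and the grasp point (between the pads) lies 5 mm behind it; z points along the fingers, y is the line along which they close (so a half turn about z gives the same grasp; the last joint's range is limited). The gripper opens to 85 mm and grips with 20 to 120 N. Pads are 22 mm wide; open, the fingers measure 114 mm over their backs; the gripper's body (76 mm by 85 mm) begins 54 mm behind the grasp point. The pads swing forward as they close: fully open they stand 13 mm farther back than shut.
Start: joints at [1.063, 0.477, 0.022, 1.555, -0.011, 1.109, -0.083], TCP at [0.263, -0.622, 0.245] pointing down, gripper open.
Joint ranges: [-2.96, 2.96], [-0.34, 2.1], [-1.41, 1.46], [0.24, 2.44], [-1.37, 4.51], [0.17, 1.92], [-2.96, 2.96]. Speed limits (rad/s): [2.39, 2.39, 3.14, 3.14, 3.14, 3.14, 3.14].

## Interface

Orientations are given as a rotation vector (axis times angle).
In Python, from bench import r, eyes, ticket gives the robot as it stands. The module is installed in compiled form; this text tells all that it offers.
- The arm moves only by the tool arm_command, never from a script. Its argument "plan" is text: rows parted by semicolons, each of 4 numbers parted by spaces: the shift along the tool's x, y, z in m, then the turn about the tool's z in degrees. In form: tx ty tz yaw; .... A call has 1 to 20 rows; each row shifts and turns the commanded pose from where the row before left it, along the tool's axes as they then stand; what a row does not reach is not made up. A row lasts 1/8 s, in which the tool goes at most 62.5 mm and 10.7 degrees, less where a joint would pass 70% of its speed; a pose out of reach is approached as far as the arm can. A call is refused whole if a number of a shift passes 0.0625 or a number of a turn 10.7, either way. A call with a gripper value outside its range is refused whole. "hand" is the closure, from -1 (fully open) to 1 (shut), set as the call begins (left out, the last holds). The fingers move at their own pace and stop on an object; "grip_force" is the grip in N (left out, the last holds). Time passes only in rows, so rows that do not move let the fingers close. It gives the time, the measured TCP pose, the force, the opening and the grip force at its end, in the units of the state.
- r.get_obs(): the state, without advancing time (a new reading comes with each control period).
- eyes.grab_frame(name): name is "scene" or "top"; returns (picture, depth): 480x640x3 uint8, red, green, blue; 480x640 float32, m along the optical axis (not along the pixel's ray), 0 where there is no reading.
- eyes.calibration(name): a dict with "fov_y" (degrees; the focal length in pixels is half the picture's height over the tangent of half this angle, whatever the lens; pixels are square), "cx", "cy" (the principal point, pixels), "k1" (the pictures are not rectified: a ray, as slopes to the right and down, at radius r is drawn at 1 + k1 r^2 times it, then the intrinsics apply), "origin" and "attitude" of the camera in the world. Camera axes: x right, y up, looking along -z (the intrinsics and any distortion apply to the point x, -y, -z); pixel columns grow to the right and rows downward; lengths in m; the calibration is good to about 2 mm. A picture is of the moment at which its call begins. calibration takes no time and is no camera call.
- ticket.hand_in(): hands the job in; it is judged then, once.
The state is a dict: "clock": time; "joints": joint angles; "qvel": joint speeds; "tau": joint torques, N m; "tcp_pos": TCP position; "orientation": TCP orientation; "contact_force": force on the tool from outside, world axes, zero at the start; "moment": the same for the moment, N m; "grip_width": finger opening in m; "gripper_force": force on a finger pad.
Only numpy, scipy, OpenCV 4.12 (cv2) and the standard library are available. Lean on these libraries where they do the work, as an engineer would, in place of code of your own. Each camera call takes 0.05 s, during which the arm holds its last target. There are 200 camera calls.

## Task

Cover the two open white jars with lids from the spring dispenser: take the top lid and lay it flat on one jar so that it fully covers the mouth, then take the next lid that the spring has lifted and cover the other jar. Set the lids down rather than dropping them, keep the jars upright where they stand, leave the last two lids in the dispenser and do not disturb the other things on the table.

Things in the scene. Friction and masses are not known exactly. Their poses are not given: they have to be found in the camera images.
- lid0_center (a point): a plain flat wooden disc lid, 62 mm across, 14 mm thick, 40 g, no knob and no underside lip, either face alike; the point is the centre of the disc, 7 mm below its top face, z along the disc's axis (up while it lies flat). Top lid of the stack in the dispenser at the start.
- lid1_center (a point): a plain flat wooden disc lid, 62 mm across, 14 mm thick, 40 g, no knob and no underside lip, either face alike; the point is the centre of the disc, 7 mm below its top face, z along the disc's axis (up while it lies flat). Second lid of the stack, rises 14 mm to the top's place when the top one is taken.
- lid2_center (a point): a plain flat wooden disc lid, 62 mm across, 14 mm thick, 40 g, no knob and no underside lip, either face alike; the point is the centre of the disc, 7 mm below its top face, z along the disc's axis (up while it lies flat). Third lid of the stack; it stays in the dispenser.
- lid3_center (a point): a plain flat wooden disc lid, 62 mm across, 14 mm thick, 40 g, no knob and no underside lip, either face alike; the point is the centre of the disc, 7 mm below its top face, z along the disc's axis (up while it lies flat). Lowest lid of the stack; it stays in the dispenser.
- dispenser_mouth (a point): fixed spring lid dispenser, a round cage of ten upright wooden dowels (free space inside 67 mm across) on a wooden foot 100 mm across, with a steel collar round its top, 91 mm across outside, 12 mm high; the point is the centre of the collar's top edge, 95 mm above the table. The uppermost lid stands about 11 mm (8 to 14) proud of the collar, so its upper edge can be gripped by its sides from above; fingers that reach lower hit the collar.
- lifter (a joint): height of the dispenser's spring platform, m, about 0 with four lids, growing upward by about 0.014 for each lid taken; the spring is soft (28 N/m) and just balances the lids, so the uppermost lid always comes to the same height within about half a second; a push down of 0.5 N sinks the stack by 18 mm, at most about 28 mm
- tall_jar_mouth (a point): open mouth of the taller white ceramic jar: point at the centre of the rim's top edge, z up out of the jar. The jar stands loose on the table, 0.45 kg, 105 mm high, body 76 mm across; its straight neck (upper 18 mm) is 54 mm across outside, the hole 44 mm. A lid lies flat on the rim, its centre 7 mm above this point, and overhangs the neck by 4 mm all round.
- squat_jar_mouth (a point): open mouth of the lower, wider white ceramic jar: point at the centre of the rim's top edge, z up out of the jar. The jar stands loose on the table, 0.45 kg, 85 mm high, body 86 mm across; its straight neck (upper 18 mm) is 54 mm across outside, the hole 44 mm. A lid lies flat on the rim, its centre 7 mm above this point, and overhangs the neck by 4 mm all round.
- fish_tin: bystander, to be left alone: flat round fish tin, 82 mm across, 45 mm high; origin at the centre of its underside
- spice_jar: bystander, to be left alone: small glass spice jar with steel cap, 42 mm across, 75 mm high; origin at the centre of its underside
- tea_box: bystander, to be left alone: closed cardboard tea box, 75 x 130 x 60 mm high; origin at the centre of its underside
- soup_can: bystander, to be left alone: upright food can, 68 mm across, 80 mm high; origin at the centre of its underside
- sauce_bottle: bystander, to be left alone: tall sauce bottle, 60 mm across, 190 mm high, off to the left; origin at the centre of its underside
- scoop: bystander, to be left alone: spoon with a wooden handle and a steel bowl, about 200 mm long, lying on the table near the robot's right
Things that resemble listed ones, but are neither listed nor needed, are in the scene too. Leave any red look-alike of the part that bears lid0_center alone.

How it is judged:
On the way, in this order (a step that is already met when the one before it is completed fails the run):
1. the first (top) lid lies flat and released on either jar, covering its mouth, while the next lid has risen into place in the dispenser (((horizontal distance between lid0_center and tall_jar_mouth below 0.009 m and z of lid0_center in the frame of tall_jar_mouth between 0.004 and 0.01 m and angle between the z axis of lid0_center and the z axis of tall_jar_mouth, either way round below 0.08 rad and linear speed of lid0 below 0.03 m/s) or (horizontal distance between lid0_center and squat_jar_mouth below 0.009 m and z of lid0_center in the frame of squat_jar_mouth between 0.004 and 0.01 m and angle between the z axis of lid0_center and the z axis of squat_jar_mouth, either way round below 0.08 rad and linear speed of lid0 below 0.03 m/s)) and value of joint lifter between 0.007 and 0.021 m and contact force between the fingers and lid0 below 0.05 N), for 0.2 s.
2. the second lid lies flat and released on the other jar (((horizontal distance between lid0_center and tall_jar_mouth below 0.009 m and z of lid0_center in the frame of tall_jar_mouth between 0.004 and 0.01 m and angle between the z axis of lid0_center and the z axis of tall_jar_mouth, either way round below 0.08 rad and linear speed of each of lid0, lid1 below 0.03 m/s and horizontal distance between lid1_center and squat_jar_mouth below 0.009 m and z of lid1_center in the frame of squat_jar_mouth between 0.004 and 0.01 m and angle between the z axis of lid1_center and the z axis of squat_jar_mouth, either way round below 0.08 rad) or (horizontal distance between lid0_center and squat_jar_mouth below 0.009 m and z of lid0_center in the frame of squat_jar_mouth between 0.004 and 0.01 m and angle between the z axis of lid0_center and the z axis of squat_jar_mouth, either way round below 0.08 rad and linear speed of each of lid0, lid1 below 0.03 m/s and horizontal distance between lid1_center and tall_jar_mouth below 0.009 m and z of lid1_center in the frame of tall_jar_mouth between 0.004 and 0.01 m and angle between the z axis of lid1_center and the z axis of tall_jar_mouth, either way round below 0.08 rad)) and contact force between the fingers and lid1 below 0.05 N), for 0.2 s.
At the end, for the whole second after the job is handed in: One of the first two lids on each jar, at rest, flat (0.08 rad) on the rim (centre 4 to 10 mm above), within 9 mm of the mouth's centre; the other two level in the dispenser within 10 mm of its axis, platform above 0.019; jars upright, moved under 40 mm (all of step 2 and horizontal distance between each of lid2_center, lid3_center and dispenser_mouth below 0.01 m and angle between each of lid2_center, lid3_center's own z axis and vertical below 0.12 rad and value of joint lifter above 0.019 m and z of lid2_center in the frame of dispenser_mouth below 0.013 m and distance of each of tall_jar_mouth, squat_jar_mouth from where it was at the start of the episode below 0.04 m and angle between each of tall_jar_mouth, squat_jar_mouth's own z axis and vertical below 0.06 rad and contact force between the fingers and lid0 below 0.05 N); the robot touches nothing.
It fails at once if a lid is dropped onto a jar (faster than 0.5 m/s within 30 mm of the mouth) ((horizontal distance between lid0_center and tall_jar_mouth below 0.02 m and z of lid0_center in the frame of tall_jar_mouth between 0 and 0.03 m and linear speed of lid0 above 0.5 m/s) or (horizontal distance between lid0_center and squat_jar_mouth below 0.02 m and z of lid0_center in the frame of squat_jar_mouth between 0 and 0.03 m and linear speed of lid0 above 0.5 m/s) or (horizontal distance between lid1_center and tall_jar_mouth below 0.02 m and z of lid1_center in the frame of tall_jar_mouth between 0 and 0.03 m and linear speed of lid1 above 0.5 m/s) or (horizontal distance between lid1_center and squat_jar_mouth below 0.02 m and z of lid1_center in the frame of squat_jar_mouth between 0 and 0.03 m and linear speed of lid1 above 0.5 m/s)).
It fails at once if a jar is tipped over 0.35 rad (angle between any of tall_jar_mouth, squat_jar_mouth's own z axis and vertical above 0.35 rad).
It fails at once if a bystander is moved more than 40 mm (distance of any of fish_tin, spice_jar, tea_box, soup_can, sauce_bottle, scoop from where it was at the start of the episode above 0.04 m).
It also fails if it takes over 58 s, if anything falls off the work surface, if the arm or the gripper's body presses on something with over 40 N, if the wrist force passes 120 N, or if a joint passes its speed limit or range.

## Working session

There is one attempt and no reset: what is moved stays moved. The work goes in short steps, Python scripts to look and compute and a tool call to move; the robot and the scene stay as the last step left them, time stands still between calls to the robot, and variables do not carry over. Pictures are saved under pics/ and viewed, at most 10 in all, crops included, and the job is handed in when it is done.

Besides the shell and the picture viewer there is one more tool, called after "Call:" as name(argument=value, ...) on one line, values as JSON. arm_command: Moves the arm, as the interface text tells. Its arguments: {"type":"object","properties":{"plan":{"type":"string"},"hand":{"type":"number"},"grip_force":{"type":"number"}},"required":["plan"]}

```bash
mkdir -p pics
cat > h.py <<'E'
import numpy as np, cv2
from scipy.spatial.transform import Rotation as R
from bench import r, eyes, ticket
def cam(n):
    c=eyes.calibration(n); f=240/np.tan(np.radians(c["fov_y"])/2)
    a=np.array(c["attitude"],float)
    M=R.from_rotvec(a).as_matrix() if a.shape==(3,) else (a if a.shape==(3,3) else R.from_quat(a).as_matrix())
    return c,f,M,np.array(c["origin"])
def rays(n,uv):
    c,f,M,o=cam(n); K=np.array([[f,0,c["cx"]],[0,f,c["cy"]],[0,0,1.]])
    p=cv2.undistortPoints(np.array(uv,float).reshape(-1,1,2),K,np.array([c["k1"],0,0,0,0.])).reshape(-1,2)
    return o,np.c_[p[:,0],-p[:,1],-np.ones(len(p))]@M.T
def plane(n,uv,z):
    o,d=rays(n,uv); return o+d*((z-o[2])/d[:,2])[:,None]
def cloud(n,depth):
    v,u=np.mgrid[:480,:640]; o,d=rays(n,np.c_[u.ravel(),v.ravel()])
    P=o+d*depth.ravel()[:,None]; P[depth.ravel()==0]=np.nan
    return P.reshape(480,640,3)
E
python3 - <<'E'
from h import *
for n in("scene","top"):
    print(n,eyes.calibration(n)); p,d=eyes.grab_frame(n); cv2.imwrite(f"pics/{n}0.png",p[...,::-1]); np.savez(f"{n}0.npz",p=p,d=d)
s=r.get_obs(); print(s)
E
```

```text
scene {'fov_y': 54.998354587969615, 'cx': 311.84814613781435, 'cy': 238.41389911021702, 'k1': 0.04199580475684697, 'origin': array([1.08918965, 0.34568642, 0.91021398]), 'attitude': array([0.39103048, 0.67060805, 1.9650076 ])}
top {'fov_y': 45.58993275064607, 'cx': 327.60493374490153, 'cy': 240.85500959340644, 'k1': -0.1778612171377581, 'origin': array([0.38814887, 0.03230369, 1.39698218]), 'attitude': array([ 0.08230025, -0.0715307 , -1.54616564])}
{'clock': 0.1, 'joints': array([ 1.06286729,  0.47770613,  0.02233748,  1.55636344, -0.01151217,
        1.10931309, -0.08313037]), 'qvel': array([-0.00100257, -0.00134946,  0.00132933, -0.00200983, -0.00022307,
       -0.00056174, -0.00098448]), 'tau': array([ 4.38180883e-03, -5.97763824e+01,  1.61357414e+00, -2.81955242e+01,
        1.28389723e-02,  4.99460060e-03,  3.36534129e-05]), 'tcp_pos': array([ 0.26254444, -0.62128183,  0.24442582]), 'orientation': array([-3.07745448e+00, -6.23538963e-01,  6.82651301e-04]), 'contact_force': array([ 0.05182887, -0.14018832, -0.57495739]), 'moment': array([-0.00195503,  0.01674298, -0.01863439]), 'gripper_force': 0.0, 'grip_width': 0.08544414922093882}
```

View pics/scene0.png

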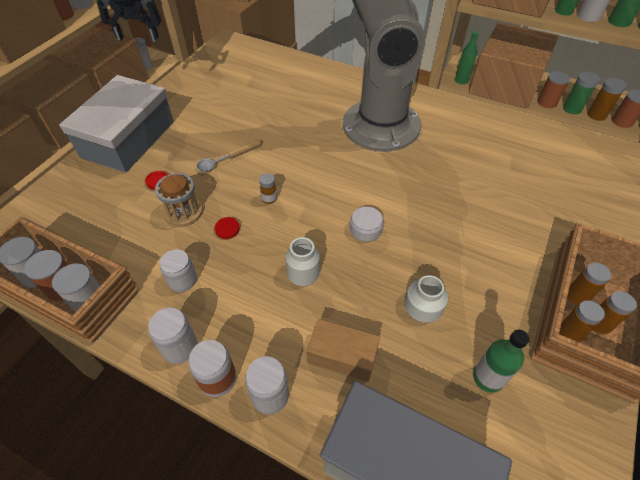

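View pics/top0.png

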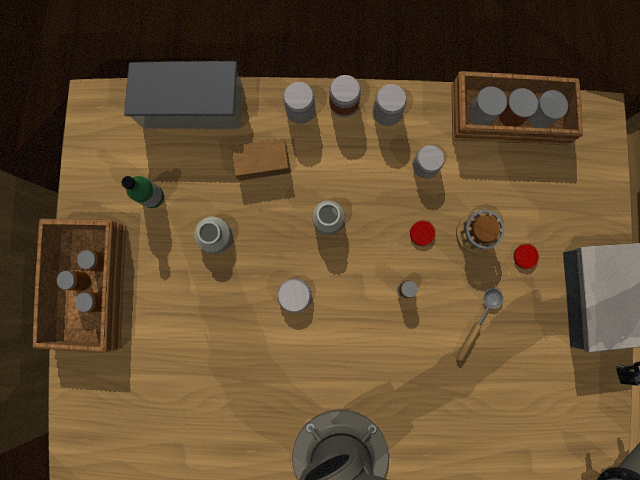

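The dispenser with the brown lid is at scene (175,187) and top (486,229). The jar mouths are at scene (302,247) and (431,287), and at top (328,215) and (209,233). The red discs are decoys.

Run:
```python
from h import *
px={"lid":((175,185),(486,229)),"A":((302,247),(328,214)),"B":((431,287),(209,233))}
tiles=[]
for i,n in enumerate(("scene","top")):
    z=np.load(n+"0.npz"); p,d=z["p"],z["d"]; C=cloud(n,d)
    for k,v in px.items():
        u0,v0=v[i]; sl=np.s_[v0-30:v0+31,u0-30:u0+31]; Q=C[sl].reshape(-1,3); Q=Q[np.isfinite(Q[:,2])]
        zz=Q[:,2]; top=np.percentile(zz[(zz<.2)],98)
        S=Q[(zz>top-.005)&(zz<top+.004)]
        if k=="lid": S=Q[(zz>.098)&(zz<.115)]
        c,_=cv2.minEnclosingCircle(S[:,:2].astype(np.float32)),0
        print(n,k,"ztop",top.round(4),"med z",np.median(S[:,2]).round(4),"circle",np.round(c[0][0],4),round(c[0][1],4),len(S), np.histogram(zz,bins=np.arange(0.0,.13,.01))[0])
        tiles.append(cv2.resize(p[sl],(240,240),interpolation=cv2.INTER_CUBIC))
cv2.imwrite("pics/t.png",np.vstack([np.hstack(tiles[:3]),np.hstack(tiles[3:])])[...,::-1])
```

```text
scene lid ztop 0.108 med z 0.1062 circle 0.5613 -0.3184 435 [1138  482   56   50   68   80   70   29  123  382  399    5]
scene A ztop 0.1049 med z 0.1045 circle 0.5799 0.0419 180 [1536   13   26   73  124  125  129  215  168  121  182    0]
scene B ztop 0.0853 med z 0.0847 circle 0.5337 0.3239 198 [1533   92  135  136  136  347  236  129  203    0    0    0]
top lid ztop 0.1081 med z 0.1048 circle 0.5526 -0.3218 564 [879 234  13  15  19  20  23  39 126 402 492  29]
top A ztop 0.1042 med z 0.1039 circle 0.5784 0.0435 151 [1361   28   11   16   11   15   59  207  103   28  148    0]
top B ztop 0.0838 med z 0.0837 circle 0.5331 0.3218 134 [1289   35   27   32   84  337  143   53  130    1    0    0]
```

View pics/t.png

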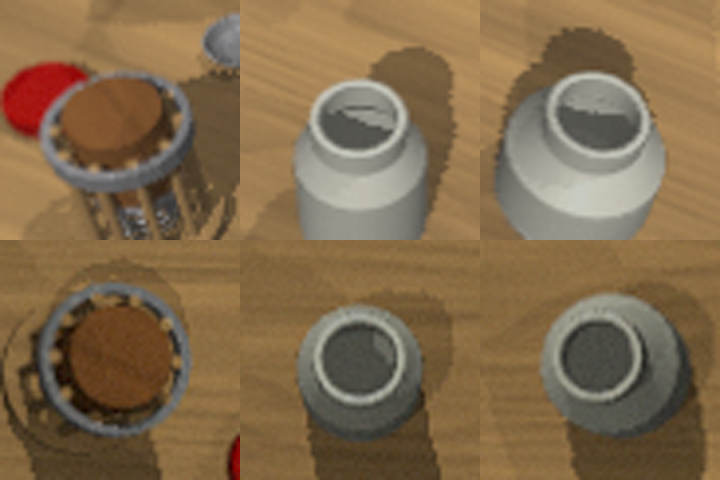

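The crops show the lid's top face clear inside the grey collar, and both jar rims are clean rings. Next I'll refine the lid.

```bash
cat > lid.py <<'E'
from h import *
def lid(n,p,d,u0,v0,w=32):
    C=cloud(n,d)
    m=np.zeros((480,640),bool); m[v0-w:v0+w,u0-w:u0+w]=1
    q=p.astype(int); brown=(q[...,0]-q[...,2]>35)
    m&=(C[...,2]>.101)&(C[...,2]<.125)&brown
    n_,lab,st,_=cv2.connectedComponentsWithStats(m.astype(np.uint8)); k=1+st[1:,4].argmax(); m=lab==k
    S=C[m]; zt=np.median(S[:,2])
    cs,_=cv2.findContours(m.astype(np.uint8),0,2); e=cv2.fitEllipse(max(cs,key=len))
    P=plane(n,[e[0]],zt)[0]; c,rad=cv2.minEnclosingCircle(S[:,:2].astype(np.float32))
    return P,zt,c,rad,m.sum(),e
E
python3 - <<'E'
from lid import *
for n,u,v in(("scene",175,185),("top",486,229)):
    z=np.load(n+"0.npz"); p,d=z["p"],z["d"]; print(n,lid(n,p,d,u,v))
    C=cloud(n,d); q=C[v-32:v+32,u-32:u+32].reshape(-1,3); s=q[(q[:,2]>.092)&(q[:,2]<.098)]
    print("collar",cv2.minEnclosingCircle(s[:,:2].astype(np.float32)))
# neighbours near dispenser: all things higher than 20mm
    for nm,uv in {"red1":(158,180),"red2":(227,228),"spice":(267,185)}.items() if n=="scene" else {"red1":(526,256),"red2":(422,233),"spice":(408,289)}.items(): print(nm,C[uv[1],uv[0]].round(3))
s=r.get_obs(); print(R.from_rotvec(s["orientation"]).as_matrix().round(3))
E
```

```text
scene (array([ 0.55715798, -0.31952362,  0.10645592]), np.float64(0.10645591856339748), (0.5560119152069092, -0.32159632444381714), 0.032754939049482346, np.int64(394), ((173.30337524414062, 184.01788330078125), (18.32231330871582, 25.740463256835938), 75.39997863769531))
collar ((0.5539824962615967, -0.32190757989883423), 0.04794808104634285)
red1 [ 0.501 -0.445  0.011]
red2 [ 0.556 -0.183  0.014]
spice [ 0.429 -0.138  0.071]
top (array([ 0.55271078, -0.32175599,  0.1052416 ]), np.float64(0.10524159863248173), (0.5533254742622375, -0.3219379484653473), 0.030885567888617516, np.int64(502), ((485.9244384765625, 228.36013793945312), (24.47593116760254, 25.510961532592773), 135.76329040527344))
collar ((0.552708089351654, -0.32261621952056885), 0.04618390277028084)
red1 [ 0.498 -0.451  0.009]
red2 [ 0.549 -0.186  0.018]
spice [ 0.411 -0.146  0.075]
[[ 0.921  0.389 -0.001]
 [ 0.389 -0.921  0.001]
 [-0.    -0.002 -1.   ]]
```

Lid at (0.554, -0.3215), top face at z 0.106. Tall jar at (0.579, 0.043) and squat jar at (0.533, 0.323). Moving above the dispenser.

Call:
arm_command(plan="0 0 -0.04 0;0.0385 -0.0163 0 0;0.0385 -0.0163 0 0;0.0385 -0.0163 0 0;0.0385 -0.0163 0 0;0.0385 -0.0163 0 0;0.0385 -0.0163 0 0;0.0385 -0.0163 0 0;0.0385 -0.0163 0 0;0.0385 -0.0163 0 0;0.0385 -0.0163 0 0;0 0 0.04 0;0 0 0.04 0;0 0 0.035 0;0 0 0 0;0 0 0 0", hand=-1)

```text
clock: 2.1
tcp_pos: [0.5546, -0.3221, 0.1715]
orientation: [3.078, 0.624, 0.002]
contact_force: [-0.0, -0.4, 1.0]
grip_width: 0.0854
gripper_force: 0.0
```

Run:
```python
from h import *
p,d=eyes.grab_frame("scene"); s=r.get_obs(); print(s["tcp_pos"],s["orientation"],s["joints"][6],s["grip_width"])
cv2.imwrite("pics/s1.png",cv2.resize(p[100:250,90:290],(800,600),interpolation=cv2.INTER_CUBIC)[...,::-1])
C=cloud("scene",d); T=(C-s["tcp_pos"])@R.from_rotvec(s["orientation"]).as_matrix()
m=(abs(T[...,0])<.02)&(abs(T[...,1])>.03)&(abs(T[...,1])<.065)&(T[...,2]>-.06)&(T[...,2]<.04)&(C[...,2]>.115)
for sgn in(1,-1):
    q=T[m&(T[...,1]*sgn>0)]; print(sgn,len(q),np.percentile(q,[2,50,98],axis=0).round(4) if len(q) else "")
```

```text
[ 0.55494678 -0.32230958  0.17213682] [3.07746201 0.62320897 0.00344337] -0.799332922474739 0.08524706405208068
1 233 [[-0.0102  0.038  -0.0585]
 [ 0.0068  0.0462 -0.0365]
 [ 0.0146  0.0638 -0.0024]]
-1 202 [[-0.01   -0.0613 -0.0588]
 [ 0.0091 -0.0508 -0.0401]
 [ 0.0152 -0.038  -0.0035]]
```

View pics/s1.png

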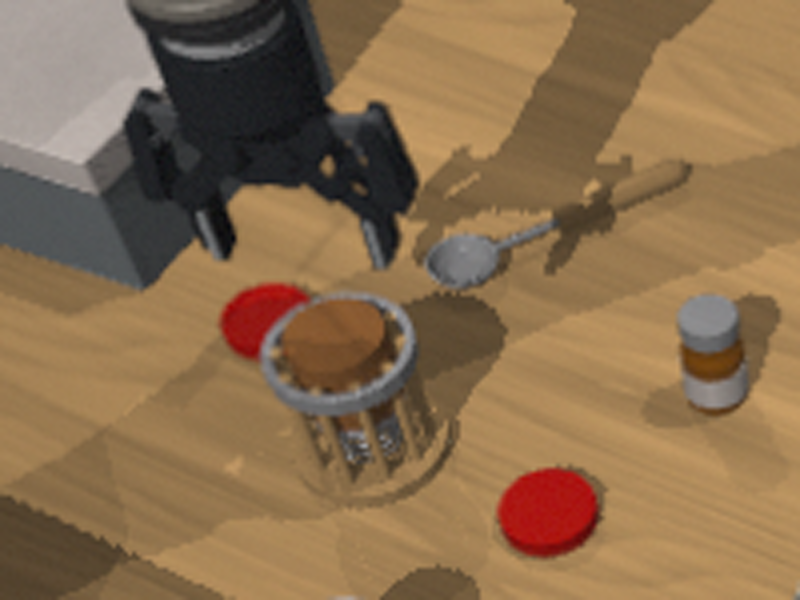

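The open tips stand at about the TCP level, and the fingers straddle the lid. At 62 mm opening they'll reach about 8 mm ahead, so I'm descending to TCP z≈0.107.

Call:
arm_command(plan="0 0 0.025 0;0 0 0.02 0;0 0 0.012 0;0 0 0.008 0;0 0 0 0;0 0 0 0", hand=-1)

```text
clock: 2.9
tcp_pos: [0.5544, -0.322, 0.1059]
orientation: [3.078, 0.624, 0.001]
contact_force: [-0.7, -0.1, 0.2]
grip_width: 0.0854
gripper_force: 0.0
```

Call:
arm_command(plan="0 0 0 0;0 0 0 0;0 0 0 0;0 0 0 0;0 0 0 0;0 0 0 0;0 0 0 0;0 0 0 0", hand=1, grip_force=40)

```text
clock: 3.9
tcp_pos: [0.554, -0.3217, 0.1053]
orientation: [-3.079, -0.624, -0.0]
contact_force: [-0.7, -0.3, 1.7]
grip_width: 0.0596
gripper_force: 43.0
```

Call:
arm_command(plan="0 0 -0.005 0;0 0 -0.01 0;0 0 -0.02 0;0 0 -0.03 0;0 0 -0.03 0;0 0 0 0;0 0 0 0")

```text
clock: 4.78
tcp_pos: [0.5537, -0.3217, 0.2006]
orientation: [3.079, 0.624, 0.0]
contact_force: [0.6, 1.1, -0.9]
grip_width: 0.0598
gripper_force: 43.1
```

Run:
```python
from h import *
p,d=eyes.grab_frame("scene"); s=r.get_obs(); print(s["tcp_pos"],s["grip_width"],s["contact_force"])
cv2.imwrite("pics/s2.png",cv2.resize(p[100:220,100:260],(800,600),interpolation=cv2.INTER_CUBIC)[...,::-1])
```

```text
[ 0.55340109 -0.32156547  0.1998412 ] 0.05941566044615731 [-0.21749062 -0.03830197 -1.27890171]
```

View pics/s2.png

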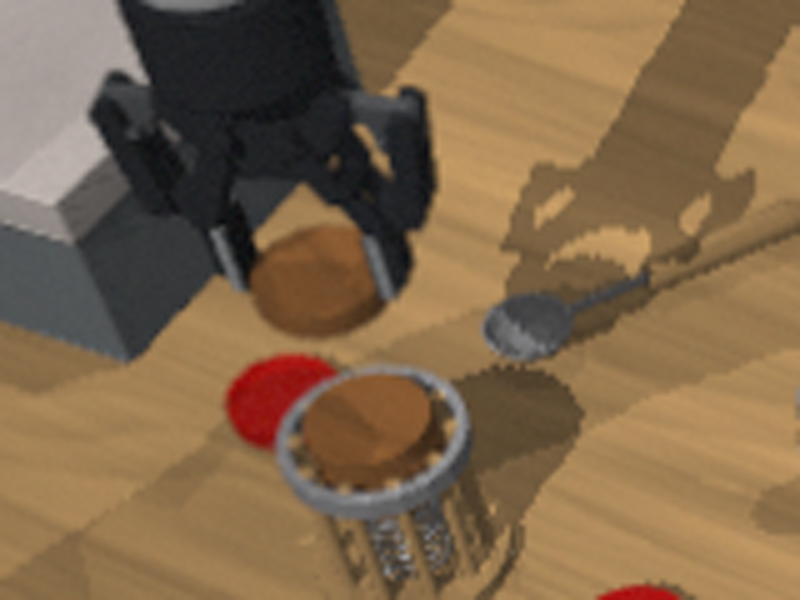

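The lid is held and the next one has risen. Now I'll check the held lid's tilt and its offset from the TCP.

```bash
cat > held.py <<'E'
from h import *
for n in("scene","top"):
    p,d=eyes.grab_frame(n); s=r.get_obs(); C=cloud(n,d); M=R.from_rotvec(s["orientation"]).as_matrix()
    T=(C-s["tcp_pos"])@M; q=p.astype(int)
    m=(q[...,0]-q[...,2]>30)&(np.hypot(T[...,0],T[...,1])<.045)&(T[...,2]<.02)&(T[...,2]>-.02)
    S=T[m]
    if len(S)<60: print(n,"few",len(S)); continue
    t=S[(S[:,2]<np.percentile(S[:,2],30)+.004)]
    A=np.c_[t[:,:2],np.ones(len(t))]; k=np.linalg.lstsq(A,t[:,2],rcond=None)[0]
    print(n,len(S),len(t),"slopes,z0",k.round(4),"circle(all)",cv2.minEnclosingCircle(S[:,:2].astype(np.float32)),"range",S.min(0).round(4),S.max(0).round(4))
E
python3 held.py
```

```text
scene 499 406 slopes,z0 [ 0.0199  0.0169 -0.0006] circle(all) ((-0.0031045181676745415, -0.0067343944683671), 0.03814740106463432) range [-0.0333 -0.0448 -0.0191] [0.034  0.0305 0.0162]
top 163 140 slopes,z0 [0.0037 0.0052 0.0017] circle(all) ((-0.0012733895564451814, -0.0019707924220710993), 0.030516687780618668) range [-0.0306 -0.0265 -0.0041] [0.0288 0.0092 0.0184]
```

Call:
arm_command(plan="0.0103 -0.0203 0 0;0.0206 -0.0407 0 0;0.0206 -0.0407 0 0;0.0206 -0.0407 0 0;0.0206 -0.0407 0 0;0.0206 -0.0407 0 0;0.0206 -0.0407 0 0;0.0206 -0.0407 0 0;0.0103 -0.0204 0 0;0 0 0.02 0;0 0 0.02 0;0 0 0.015 0;0 0 0 0;0 0 0 0")

```text
clock: 6.68
tcp_pos: [0.5793, 0.0427, 0.1459]
orientation: [-3.079, -0.624, -0.001]
contact_force: [0.2, -0.4, -0.3]
grip_width: 0.0595
gripper_force: 43.2
```

```bash
python3 held.py
python3 - <<'E'
from h import *
s=r.get_obs(); print(s["tcp_pos"],s["orientation"],s["joints"],s["contact_force"])
p,d=eyes.grab_frame("scene")
cv2.imwrite("pics/s3.png",cv2.resize(p[160:310,200:400],(800,600),interpolation=cv2.INTER_CUBIC)[...,::-1])
E
```

```text
scene 627 554 slopes,z0 [ 0.0012 -0.0134  0.0005] circle(all) ((0.00724800955504179, -2.0157545804977417e-05), 0.04372533783316612) range [-0.0308 -0.0436 -0.0187] [0.0322 0.0436 0.0152]
top few 0
[0.57956806 0.0424371  0.1461383 ] [3.07901540e+00 6.23640461e-01 2.31337761e-03] [-0.00289326  0.4470019  -0.22764375  1.86337535  0.13099094  0.84411524
 -1.46710622] [0.47786259 0.05315733 0.31693683]
```

View pics/s3.png

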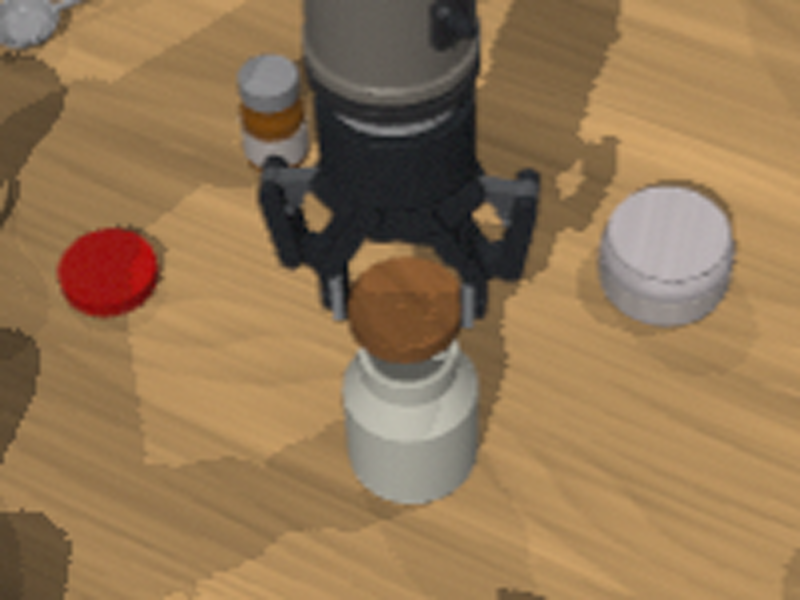

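The lid is level, about 27 mm above the rim and centred. Lowering it now.

Call:
arm_command(plan="0 0 0.012 0;0 0 0.008 0;0 0 0.004 0;0 0 0 0;0 0 0.001 0;0 0 0 0;0 0 0.001 0;0 0 0 0;0 0 0 0")

```text
clock: 7.95
tcp_pos: [0.5792, 0.0423, 0.1197]
orientation: [3.079, 0.624, 0.001]
contact_force: [-0.5, -0.1, 3.1]
grip_width: 0.0594
gripper_force: 43.5
```

Call:
arm_command(plan="0 0 0.0007 0;0 0 0 0;0 0 0 0")

```text
clock: 8.32
tcp_pos: [0.5793, 0.0423, 0.1196]
orientation: [3.079, 0.624, 0.001]
contact_force: [-3.3, -0.2, 10.4]
grip_width: 0.0595
gripper_force: 44.1
```

Call:
arm_command(plan="0 0 0 0;0 0 0 0;0 0 0 0;0 0 0 0;0 0 0 0;0 0 -0.01 0;0 0 -0.03 0;0 0 -0.03 0;0 0 0 0", hand=-1)

```text
clock: 9.45
tcp_pos: [0.5809, 0.0427, 0.1918]
orientation: [3.079, 0.624, 0.009]
contact_force: [0.2, -0.1, 0.5]
grip_width: 0.0849
gripper_force: 0.0
```

Run:
```python
from lid import *
s=r.get_obs(); print(s["tcp_pos"],s["grip_width"])
p,d=eyes.grab_frame("scene"); C=cloud("scene",d)
cv2.imwrite("pics/s4.png",cv2.resize(p[140:310,120:380],(800,523),interpolation=cv2.INTER_CUBIC)[...,::-1])
print("disp",lid("scene",p,d,175,185)[:4]); print("jar",lid("scene",p,d,302,243,24)[:4])
p,d=eyes.grab_frame("top"); print("disp top",lid("top",p,d,486,229)[:4])
```

```text
[0.58086085 0.04265781 0.19182278] 0.08493310689314311
disp (array([ 0.55718155, -0.31933005,  0.1060111 ]), np.float64(0.10601109622808297), (0.5559984445571899, -0.32220056653022766), 0.03228471055626869)
jar (array([0.5837865 , 0.04494706, 0.1191879 ]), np.float64(0.11918790419999431), (0.5800341367721558, 0.04276152700185776), 0.032216012477874756)
disp top (array([ 0.55295016, -0.32158886,  0.10512131]), np.float64(0.1051213055852418), (0.5534098744392395, -0.321752667427063), 0.03099813126027584)
```

View pics/s4.png

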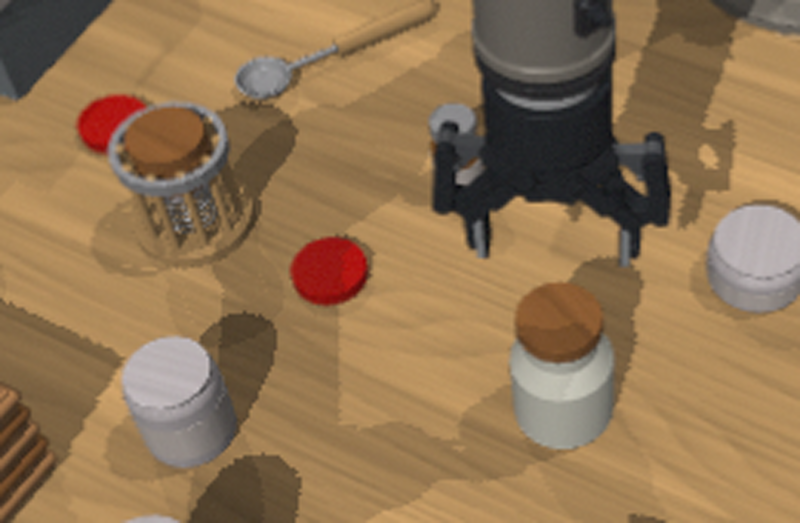

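The first lid lies flat and centred on the tall jar, and the next lid is up at the same place. Going back for it.

Call:
arm_command(plan="0 0 -0.01 0;-0.0104 0.0203 0 0;-0.0208 0.0407 0 0;-0.0208 0.0407 0 0;-0.0208 0.0407 0 0;-0.0208 0.0407 0 0;-0.0208 0.0407 0 0;-0.0208 0.0407 0 0;-0.0208 0.0407 0 0;-0.0103 0.0204 0 0;0 0 0.015 0;0 0 0.015 0;0 0 0 0;0 0 0 0")

```text
clock: 11.3
tcp_pos: [0.5531, -0.321, 0.1685]
orientation: [-3.078, -0.627, -0.0]
contact_force: [0.2, -0.4, -0.0]
grip_width: 0.0856
gripper_force: 0.0
```

Call:
arm_command(plan="0.0005 0.001 0.025 0;0 0 0.02 0;0 0 0.0115 0;0 0 0.006 0;0 0 0 0;0 0 0 0;0 0 0 0")

```text
clock: 12.18
tcp_pos: [0.5538, -0.3233, 0.1068]
orientation: [3.078, 0.624, 0.001]
contact_force: [-0.1, 0.4, -0.6]
grip_width: 0.0854
gripper_force: 0.0
```

Call:
arm_command(plan="0 0 0 0;0 0 0 0;0 0 0 0;0 0 0 0;0 0 0 0;0 0 0 0;0 0 0 0;0 0 0 0", hand=1)

```text
clock: 13.18
tcp_pos: [0.5534, -0.3231, 0.1061]
orientation: [3.079, 0.624, 0.0]
contact_force: [0.3, -0.1, -1.0]
grip_width: 0.0592
gripper_force: 42.9
```

Call:
arm_command(plan="0 0 -0.005 0;0 0 -0.01 0;0 0 -0.02 0;0 0 -0.03 0;0 0 -0.03 0;0 0 0 0;0 0 0 0")

```text
clock: 14.05
tcp_pos: [0.5532, -0.323, 0.2013]
orientation: [3.079, 0.624, 0.0]
contact_force: [-0.5, -0.3, -0.5]
grip_width: 0.0596
gripper_force: 43.1
```

```bash
python3 held.py
```

```text
scene 510 414 slopes,z0 [ 0.0164  0.0185 -0.0006] circle(all) ((-0.0028568857815116644, -0.00641440786421299), 0.039369478821754456) range [-0.0289 -0.0444 -0.0177] [0.035  0.0316 0.0149]
top 160 126 slopes,z0 [-0.0055  0.0151  0.0017] circle(all) ((1.1954068213526625e-05, -0.0023560014087706804), 0.030199293047189713) range [-0.0296 -0.0283 -0.0045] [0.03   0.0096 0.0155]
```

Call:
arm_command(plan="0.0083 -0.0215 0 0;0.0167 -0.043 0 0;0.0167 -0.043 0 0;0.0167 -0.043 0 0;0.0167 -0.043 0 0;0.0167 -0.043 0 0;0.0167 -0.043 0 0;0.0167 -0.043 0 0;0.0167 -0.043 0 0;0.0167 -0.043 0 0;0.0167 -0.043 0 0;0.0167 -0.043 0 0;0.0167 -0.043 0 0;0.0167 -0.043 0 0;0.0083 -0.0215 0 0;0 0 0.025 0;0 0 0.025 0;0 0 0.015 0;0 0 0.01 0;0 0 0 0")

```text
clock: 16.65
tcp_pos: [0.5342, 0.322, 0.1257]
orientation: [3.079, 0.623, -0.001]
contact_force: [0.1, 0.9, -0.1]
grip_width: 0.0593
gripper_force: 43.1
```

```bash
python3 held.py
python3 - <<'E'
from h import *
s=r.get_obs(); print(s["tcp_pos"],s["orientation"],s["joints"])
p,d=eyes.grab_frame("scene")
cv2.imwrite("pics/s5.png",cv2.resize(p[180:360,290:530],(800,600),interpolation=cv2.INTER_CUBIC)[...,::-1])
E
```

```text
scene 672 599 slopes,z0 [-0.0019 -0.0139  0.0013] circle(all) ((0.007018213625997305, -0.006214226130396128), 0.03654588386416435) range [-0.0289 -0.0426 -0.02  ] [0.033  0.0299 0.016 ]
top few 2
[0.53477262 0.32258983 0.12678479] [-3.07872451e+00 -6.23413850e-01 -1.51677982e-03] [-0.4147768   0.54238433 -0.30773839  1.76564594  0.20718187  0.86423708
 -1.98723725]
```

View pics/s5.png

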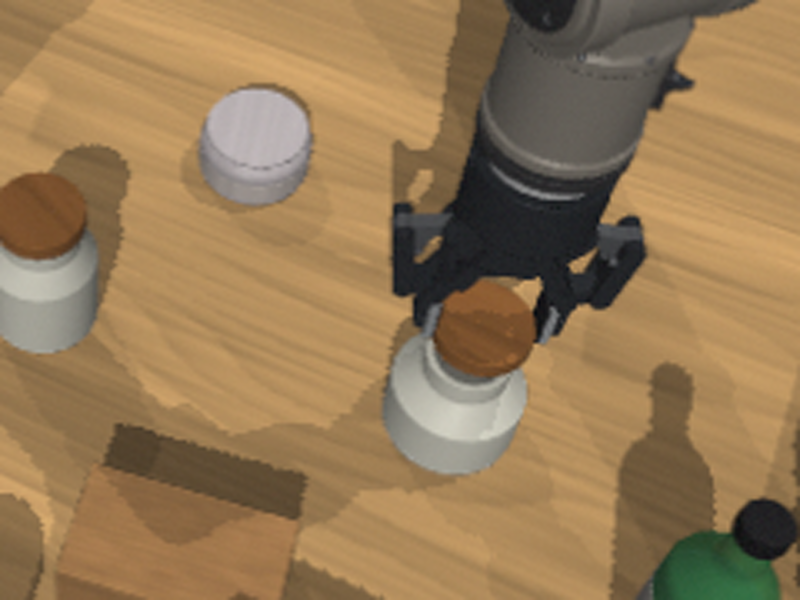

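The lid is level above the squat jar and centred. Lowering; contact is expected at TCP z≈0.0997.

Call:
arm_command(plan="0 0 0.012 0;0 0 0.008 0;0 0 0.004 0;0 0 0 0;0 0 0.001 0;0 0 0 0;0 0 0.001 0;0 0 0 0;0 0 0 0")

```text
clock: 17.92
tcp_pos: [0.5344, 0.3224, 0.1002]
orientation: [-3.079, -0.624, -0.0]
contact_force: [-0.3, -0.5, -0.6]
grip_width: 0.0593
gripper_force: 43.2
```

Call:
arm_command(plan="0 0 0.0007 0;0 0 0 0;0 0 0 0")

```text
clock: 18.3
tcp_pos: [0.5345, 0.3224, 0.1]
orientation: [3.079, 0.624, 0.001]
contact_force: [-1.2, -0.7, 5.8]
grip_width: 0.0597
gripper_force: 43.7
```

Call:
arm_command(plan="0 0 0 0;0 0 0 0;0 0 0 0;0 0 0 0;0 0 0 0;0 0 -0.01 0;0 0 -0.03 0;0 0 -0.03 0;0 0 -0.03 0;0 0 -0.03 0;0 0 0 0;0 0 0 0", hand=-1)

```text
clock: 19.8
tcp_pos: [0.5341, 0.3221, 0.2292]
orientation: [3.079, 0.624, -0.0]
contact_force: [-0.1, -1.1, 0.0]
grip_width: 0.0854
gripper_force: 0.0
```

Run:
```python
from h import *
p,d=eyes.grab_frame("scene"); C=cloud("scene",d); q=p.astype(int); b=q[...,0]-q[...,2]>30
for nm,x,y,z in(("tall",.579,.043,.119),("squat",.5334,.323,.099),("disp",.554,-.3215,.106)):
    S=C[b&(np.hypot(C[...,0]-x,C[...,1]-y)<.045)&(abs(C[...,2]-z)<.006)]
    k=np.linalg.lstsq(np.c_[S[:,:2]-[x,y],np.ones(len(S))],S[:,2],rcond=None)[0]
    print(nm,len(S),k.round(4),cv2.minEnclosingCircle(S[:,:2].astype(np.float32)))
cv2.imwrite("pics/s6.png",p[...,::-1])
```

```text
tall 555 [-0.0144 -0.0085  0.1192] ((0.580449104309082, 0.042350444942712784), 0.032096944749355316)
squat 649 [-0.017   0.0035  0.0994] ((0.5355601906776428, 0.32412776350975037), 0.031759556382894516)
disp 408 [-0.0156 -0.0118  0.1055] ((0.5557770729064941, -0.32197442650794983), 0.0326576866209507)
```

View pics/s6.png

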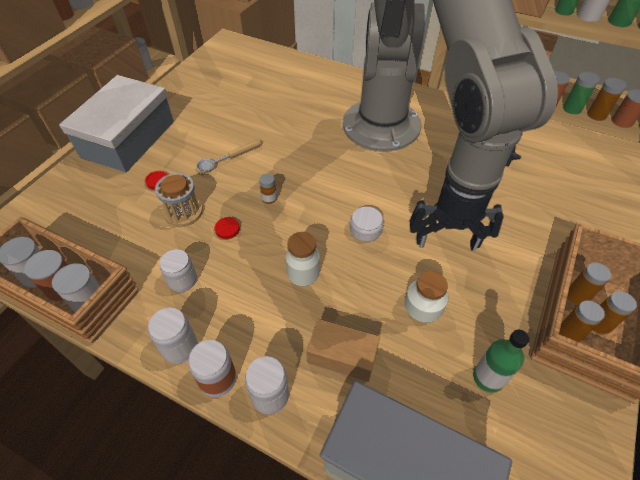

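Both jars are covered flat, at (302,245) and (431,286). The third lid has risen in the dispenser, and the bystanders are untouched. Handing in.

```bash
python3 -c "
from bench import ticket
print(ticket.hand_in())"
```

```text
the job is handed in; nothing more can be done
None
```

Both jars are covered with flat, centred lids, the last two lids are still in the dispenser, and the job is handed in at about 20 s on the robot clock; the hand-in returned no verdict.

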